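Set the telescoping hold-down on a re-tyred idler wheel

ROBOT

A 7-joint arm with a two-finger parallel gripper is mounted at the origin on the work surface. World frame = base frame: x ahead of the robot, y to its left, z up, the work surface at z = 0. Lengths are in m, angles in rad, forces in N, time in s.
With the tool pointing down it reaches from about 0.4 to 0.875 m from the base axis. Payload 19.3 kg.
Tool frame: the origin (TCP) lies on the centre line of the jaws, within the pads' length; the fingertips stand 14 mm ahead of it and the grasp point (between the pads) lies 5 mm behind it; x points along the fingers, y is the direction in which the jaws open and shut, and the axes are right-handed (so a half turn about x gives the same grasp; the last joint's range is limited). The gripper opens to 85 mm and grips with 20 to 120 N. Pads are 22 mm wide; open, the fingers measure 114 mm over their backs; the gripper's body (76 mm by 85 mm) begins 54 mm behind the grasp point. The pads swing forward as they close: fully open they stand 13 mm farther back than shut.
Start: joints at [1.136, 0.521, -0.036, 1.599, 0.021, 1.021, -0.113], TCP at [0.223, -0.584, 0.224] pointing down, gripper open.
Joint ranges: [-2.91, 2.91], [-0.3, 2.13], [-1.5, 1.42], [0.17, 2.43], [-1.26, 4.41], [0.16, 1.93], [-2.52, 2.52]. Speed limits (rad/s): [1.89, 1.89, 2.39, 2.39, 3.01, 3.01, 3.01].

INTERFACE

Orientations are given as [roll, pitch, yaw] about the fixed x, y, z axes, in that order (R = Rz(yaw) Ry(pitch) Rx(roll)).
In Python, from workcell import monitor, optics, bot gives the robot as it stands.
- The arm moves only by the tool arm_command, never from a script. Its arguments are lists of equal length, an entry for each row: "delta_pos": the shift along the tool's x, y, z as a fraction of full scale, a list of three; "rotation": the turn, a rotation vector about the tool's x, y, z as a fraction of full scale, a list of three. In form: {"delta_pos": [[dx, dy, dz], ...], "rotation": [[wx, wy, wz], ...]}. A call has 1 to 10 rows; each row shifts and turns the pose as measured when the row begins, along the tool's axes as they then stand; what a row does not reach is not made up. Full scale, the value 1, is 30 mm for a shift and 6 degrees for a turn. A row lasts 1/10 s, in which the tool goes at most 50 mm and 8.59 degrees, less where a joint would pass 70% of its speed; a pose out of reach is approached as far as the arm can. A call with a number of a shift or a turn outside -1 to 1 is refused whole. A call with a gripper value outside its range is refused whole. "gripper" is the closure, from -1 (fully open) to 1 (shut), so that 0 is half open, set as the call begins (left out, the last holds). The fingers move at their own pace and stop on an object; "grip_force" is the grip in N (left out, the last holds). Time passes only in rows, so rows that do not move let the fingers close. It gives the time, the measured TCP pose, the force and the opening at its end, in the units of the state.
- monitor.observe(): the state, without advancing time (a new reading comes with each control period).
- optics.grab_frame(name): name is "side" or "top"; returns the picture (400x640x3 uint8, red, green, blue); there is no depth.
- optics.camera_params(name): a dict with "fx", "fy", "cx", "cy" (pixels), "dist_coeffs" ([k1, k2, p1, p2, k3] as OpenCV has them; the pictures are not rectified), "origin" and "rotation" of the camera in the world. Camera axes: x right, y down, z forward; pixel columns grow to the right and rows downward; lengths in m; the calibration is good to about 2 mm. A picture is of the moment at which its call begins. camera_params takes no time and is no camera call.
- bot.job_done(): hands the job in, once; it reports no verdict.
The state is a dict: "clock": time; "qpos": joint angles; "qd": joint speeds; "joint_efforts": joint torques, N m; "position": TCP position; "tool_rot": TCP orientation; "force": force on the tool from outside, world axes, zero at the start; "moment": the same for the moment, N m; "grip_width": finger opening in m.
Only numpy, scipy, OpenCV 4.12 (cv2) and the standard library are available. Lean on these libraries where they do the work, as an engineer would, in place of code of your own. Each camera call takes 0.05 s, during which the arm holds its last target. There are 200 camera calls.

TASK

The idler wheel on the stand has just been re-glued: clamp it with the stand's telescoping hold-down. Twist the spindle's grip bar a quarter turn anticlockwise (seen from above) to unlock it, slide the spindle down until its sprung foot presses on the wheel with about 10 newtons (never as much as 20), then, keeping it there, twist the bar back clockwise in line with the arm to lock it and let go, so that the foot stays pressed on the wheel. Leave the lamp, coin slide and cartridge where they lie.

Things in the scene. Friction and masses are not known exactly. Their poses are not given: they have to be found in the camera images.
- sleeve (a point): Centre of the top of the stand's sleeve (grey, 38 mm across), on the upright spindle axis, 143 mm above nest. The stand is fixed; this point's axes are the stand's: z up, x along the arm from the sleeve to the steel column 75 mm away. Nothing else of the stand is higher than this point
- nest (a point): Centre of the upper face of the stand's base plate (grey, 155 x 110 x 12 mm), on the spindle axis; same axes as sleeve. On it, on the axis, stands a round steel riser, and on that lies the wheel: a black rubber disc 58 mm across, 16 mm thick. Risers differ from job to job: the wheel's top is anywhere from 16 to 36 mm above this point, to be found by touch
- grip (a point): Centre of the black grip bar on top of the spindle, on the spindle axis: bar 46 mm long (this point's x axis), 16 mm thick (its y axis: grasp across this), 40 mm tall; directly below the bar is a round flange 34 mm across, 9 mm thick. With the spindle fully up the point is 223 mm above nest. Only the two motions below are free, the axis itself does not give
- twist (a joint): Turn of the spindle in rad, anticlockwise from above positive. 0: locked, bar in line with the arm; free to slide above about 1.05; stops at -0.06 and 1.5. Stays where it is left. Turning back, the spindle's teeth (3.6 mm apart) must pass into step with a pin in the sleeve, which shifts the spindle up or down by up to 2 mm; if they meet tip to tip it sticks near 1 rad: ease it 1 mm up or down
- plunger (a joint): How far the spindle (with grip bar and foot) has been slid down, in m: 0 fully up, 0.055 fully down; starts at 0 to 0.008. Unlocked, it slides against about 2.2 N of friction and stays up by itself; it weighs 0.16 kg. Locked, its teeth keep it within about 1 mm; locked near the top (above the teeth) it cannot be slid down past 0.012
- foot: Round rubber foot 28 mm across at the lower end of the spindle; origin at the centre of its lower face (54 mm above nest when the spindle is fully up). It is sprung: it yields upwards into the spindle by 0.83 mm per newton, up to 19 mm. It does not turn with the spindle
- lamp: Bystander: green glass pilot lamp with a brass cap, 32 mm across, 48 mm tall, standing loose on the bench; origin at the centre of its underside
- coin_slide: Bystander: nickel-plated coin slide, flat plate 75 x 32 x 10 mm with a cross bar at one end, lying loose on the bench; origin at the centre of the plate's underside
- cartridge: Bystander: tin pick-up cartridge, 40 x 22 x 16 mm with a black nose, lying loose on the bench; origin at the centre of its underside

How it is judged:
By the outcome, as a careful person would: the job done as asked, in the order asked, and still so for the second after the job is handed in, with the robot touching nothing.
It also fails if it takes over 64 s, if anything falls off the work surface, if the arm or the gripper's body presses on something with over 40 N, if the wrist force passes 120 N, or if a joint passes its speed limit or range.

## Working session

There is one attempt and no reset: what is moved stays moved. The work goes in short steps, Python scripts to look and compute and a tool call to move; the robot and the scene stay as the last step left them, time stands still between calls to the robot, and variables do not carry over. Pictures are saved under pics/ and viewed, about 8 in all and at most 12, crops included, and the job is handed in when it is done.

Besides the shell and the picture viewer there is one more tool, called after "Request:" as a command line: name --argument value ..., lists and objects as JSON in quotes. arm_command: Moves the arm, as the interface text tells. Its arguments: {"type":"object","properties":{"delta_pos":{"type":"array","items":{"type":"array","items":{"type":"number"}}},"rotation":{"type":"array","items":{"type":"array","items":{"type":"number"}}},"gripper":{"type":"number"},"grip_force":{"type":"number"}},"required":["delta_pos","rotation"]}

```bash
mkdir -p pics
python3 - <<'E'
from workcell import monitor, optics, bot
import cv2
print(monitor.observe())
for n in("side","top"):
    print(n,optics.camera_params(n)); cv2.imwrite(f"pics/{n}0.png",optics.grab_frame(n)[:,:,::-1])
E
```

```text
{'clock': 0.0, 'qpos': array([ 1.13584872,  0.52200991, -0.03632351,  1.59998487,  0.02120035,
        1.02111903, -0.11279329]), 'qd': array([-1.51804178e-03, -4.11167411e-04,  6.61161659e-05, -7.89658773e-04,
       -2.26233832e-03,  5.89204890e-05, -3.68404929e-04]), 'joint_efforts': array([ 1.11343181e-04, -9.27122784e+01,  1.98000491e+00, -3.69933164e+01,
        1.79764879e-02,  8.29708704e-03,  5.67030463e-05]), 'position': array([ 0.22278668, -0.58357832,  0.22353663]), 'tool_rot': array([-1.49702956,  1.56966018,  2.00930382]), 'force': array([-0.2106668 , -0.23335025,  0.96792066]), 'moment': array([0.01682299, 0.02847816, 0.01129033]), 'grip_width': 0.08522334725637358}
side {'fx': 482.1331632830808, 'fy': 482.1331632830808, 'cx': 312.21388289679663, 'cy': 196.73444949096012, 'dist_coeffs': array([-0.04611347,  0.        ,  0.        ,  0.        ,  0.        ]), 'origin': array([-0.02911271,  0.57619129,  0.62047497]), 'rotation': array([-2.08488997,  0.02513297, -2.28390849])}
top {'fx': 453.1520643794661, 'fy': 453.1520643794661, 'cx': 315.0215538884837, 'cy': 201.62844564376115, 'dist_coeffs': array([-0.09376271,  0.        ,  0.        ,  0.        ,  0.        ]), 'origin': array([0.36886722, 0.04334594, 1.02761987]), 'rotation': array([-2.94494915,  0.02521062, -1.58828628])}
```

View pics/side0.png

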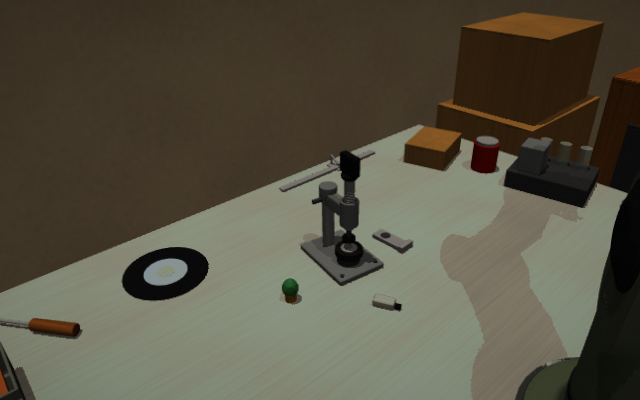

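View pics/top0.png

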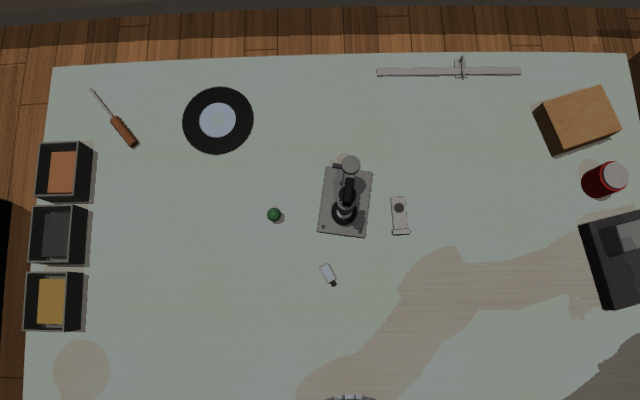

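The stand is at about (345,205) in side and (345,200) in top. The bar is at (349,165) in side and (348,190) in top. Next is an enlarged crop of both.

Run:
```python
import cv2,numpy as np
a=cv2.imread("pics/side0.png")[140:290,290:390];b=cv2.imread("pics/top0.png")[145:245,300:390]
a=cv2.resize(a,None,fx=4,fy=4,interpolation=cv2.INTER_CUBIC);b=cv2.resize(b,None,fx=4.4,fy=4.4,interpolation=cv2.INTER_CUBIC)
c=np.zeros((600,800,3),np.uint8);c[:,:400]=a;c[:440,404:800]=b
c=cv2.convertScaleAbs(c,alpha=1.6,beta=15)
cv2.imwrite("pics/c0.png",c)
```

```text
(no output)
```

View pics/c0.png

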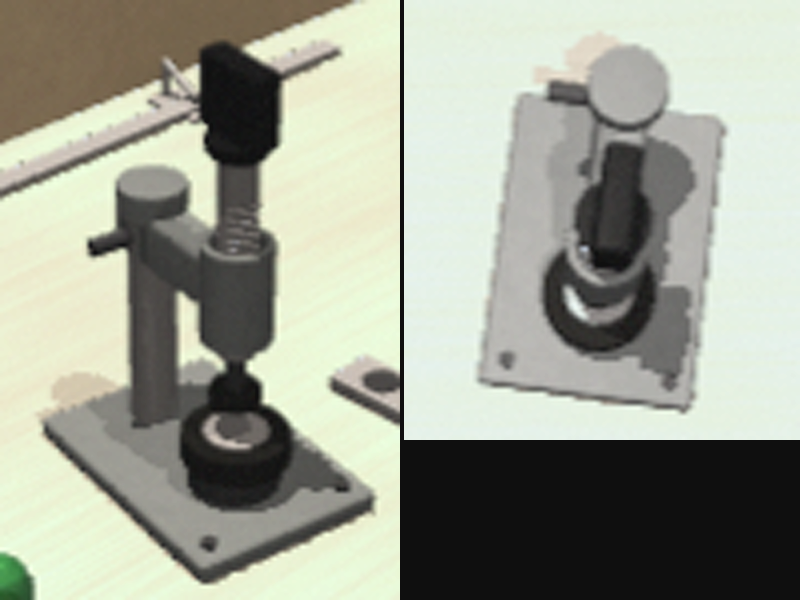

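The crop shows the plate corners, the bar top-face corners, the sleeve rim and the column top clearly. I'll fit the stand's pose and the plunger position to these.

```bash
cat > h.py <<'E'
from workcell import monitor, optics, bot
import cv2,numpy as np
from scipy.spatial.transform import Rotation as R
def proj(n,P):
    c=optics.camera_params(n); M=R.from_euler('xyz',c['rotation']).as_matrix().T
    K=np.array([[c['fx'],0,c['cx']],[0,c['fy'],c['cy']],[0,0,1]])
    return cv2.projectPoints(np.float64(P),cv2.Rodrigues(M)[0],-M@c['origin'],K,c['dist_coeffs'])[0][:,0]
def st():
    s=monitor.observe(); print(round(s['clock'],2),s['position'].round(4),s['tool_rot'].round(3),s['force'].round(1),s['moment'].round(2),round(s['grip_width'],4),s['qpos'].round(2))
    return s
E
cat > fit.py <<'E'
from h import *
from scipy.optimize import least_squares
S=lambda u,v:(290+u/4-.4,140+v/4-.4); T=lambda u,v:(300+(u-404)/4.4-.4,145+v/4.4-.4)
# plate corner signs (+x towards column)
obsT=[T(519,95),T(723,122),T(690,410),T(479,381)]
barT=[T(606,144),T(643,146),T(632,260),T(596,253)]
barS=[S(200,46),S(222,41),S(280,75),S(263,84)]
obsS=[S(44,432),S(207,571),S(373,498)]
def model(p):
    x,y,yaw,off,pl,hc=p; z=.012
    Q=R.from_euler('z',yaw).as_matrix()
    W=lambda L:(Q@np.array(L).T).T+[x,y,0]
    pc=W([[off+.0775,.055,z],[off+.0775,-.055,z],[off-.0775,-.055,z],[off-.0775,.055,z]])
    zb=.012+.243-pl
    bc=W([[.023,.008,zb],[.023,-.008,zb],[-.023,-.008,zb],[-.023,.008,zb]])
    e=W([[0,0,.155],[.075,0,hc]])
    tT=proj('top',np.vstack([pc,bc,e])); tS=proj('side',np.vstack([pc,bc,e]))
    return tT,tS
def res(p):
    t,s=model(p)
    return np.concatenate([(t[:4]-obsT),(t[4:8]-barT),t[9:10]-T(627,85),
      s[[0,3,2]]-obsS, s[[4,5,6,7]][[0,1,2,3]]-barS, s[8:10]-[S(238,247),S(153,185)]]).ravel()
best=None
for yaw in(0.,.2,-.2):
    r=least_squares(res,[.55,0,yaw,.02,.004,.13],x_scale=.01,loss='soft_l1')
    print(r.cost,r.x.round(4))
print(res(r.x).reshape(-1,2).round(1))
E
python3 fit.py
```

```text
9.527157263454052 [ 0.5435  0.0016 -0.1501  0.0267  0.0048  0.1531]
9.527157263449553 [ 0.5435  0.0016 -0.1501  0.0267  0.0048  0.1531]
9.527157263450054 [ 0.5435  0.0016 -0.1501  0.0267  0.0048  0.1531]
[[-0.6  0.1]
 [ 0.2 -0.2]
 [ 0.3  0.6]
 [-0.3  0.9]
 [-0.3 -0.4]
 [ 0.3  0.2]
 [-0.2 -0.3]
 [-1.1  0.1]
 [ 0.1  0.5]
 [-0.6 -3.4]
 [-0.5 -0.4]
 [ 1.7 -1.5]
 [-0.5  0.7]
 [ 1.  -0.1]
 [ 1.4 -0.2]
 [-1.5 -0.2]
 [ 0.2 -1.5]
 [-0.2 -0.1]]
```

```bash
cat >> h.py <<'E'
AX=np.array([.5435,.0016]); YAW=-.150
def plan(goal,yaw):
    s=st(); M=R.from_euler('xyz',s['tool_rot']).as_matrix()
    # goal tool: x down, y at heading yaw+90deg
    y=np.array([-np.sin(yaw),np.cos(yaw),0]);x=np.array([0,0,-1.]);G=np.c_[x,y,np.cross(x,y)]
    for sg in(1,-1):
        G2=G*np.array([1,sg,sg]); rv=R.from_matrix(M.T@G2).as_rotvec()
        print('rot rows(6deg)',(rv/np.radians(6)).round(2))
    d=np.array(goal)-s['position']; print('world d mm',(d*1e3).round(1),'tool units',(M.T@d/.03).round(2)); print(M.round(3))
E
python3 -c "
from h import *
plan([*AX,.30],YAW)"
```

```text
0.1 [ 0.2228 -0.5836  0.2236] [-1.515  1.57   1.991] [-0.1 -0.1  0.1] [-0.05 -0.    0.03] 0.0856 [ 1.14  0.52 -0.04  1.6   0.02  1.02 -0.11]
rot rows(6deg) [-2.508e+01 -1.000e-02  0.000e+00]
rot rows(6deg) [4.92 0.   0.01]
world d mm [320.7 585.2  76.4] tool units [ -2.53 -14.41 -16.94]
[[-0.     0.357 -0.934]
 [ 0.001 -0.934 -0.357]
 [-1.    -0.001  0.   ]]
```

Request:
arm_command --delta_pos '[[-0.25,-0.3,-0.35],[-0.25,-0.72,-0.85],[-0.25,-0.72,-0.85],[-0.25,-0.72,-0.85],[-0.25,-0.72,-0.85],[-0.25,-0.72,-0.85],[-0.25,-0.72,-0.85],[-0.25,-0.72,-0.85],[-0.25,-0.72,-0.85],[-0.25,-0.72,-0.85]]' --rotation '[[0,0,0],[0,0,0],[0,0,0],[0,0,0],[0,0,0],[0,0,0],[0,0,0],[0,0,0],[0,0,0],[0,0,0]]' --gripper -0.3

```text
clock: 1.1
position: [0.3782, -0.293, 0.3021]
tool_rot: [-1.255, 1.567, 2.249]
force: [0.4, -0.2, 0.0]
grip_width: 0.0549
```

```bash
python3 -c "
from h import *
plan([*AX,.30],YAW)"
```

```text
1.1 [ 0.3782 -0.293   0.3021] [-1.255  1.567  2.249] [ 0.4 -0.2  0. ] [-0.05 -0.07 -0.03] 0.0549 [ 0.68  0.21 -0.17  1.86  0.04  1.08 -0.71]
rot rows(6deg) [-25.11  -0.04   0.03]
rot rows(6deg) [4.89 0.02 0.03]
world d mm [165.3 294.6  -2.1] tool units [ 0.09 -7.23 -8.63]
[[-0.002  0.354 -0.935]
 [ 0.003 -0.935 -0.354]
 [-1.    -0.004  0.001]]
```

Request:
arm_command --delta_pos '[[0,-0.75,-0.9],[0,-0.75,-0.9],[0,-0.75,-0.9],[0,-0.75,-0.9],[0,-0.75,-0.9],[0,-0.75,-0.9],[0,-0.75,-0.9],[0,-0.75,-0.9],[0,-0.75,-0.9],[0,-0.4,-0.5]]' --rotation '[[0,0,0],[0,0,0],[0,0,0],[0,0,0],[0,0,0],[0,0,0],[0,0,0],[0,0,0],[0,0,0],[0,0,0]]'

```text
clock: 2.1
position: [0.5449, 0.0215, 0.3074]
tool_rot: [2.678, 1.569, -0.094]
force: [-1.1, -0.0, -0.7]
grip_width: 0.0554
```

Request:
arm_command --delta_pos '[[0,0,0],[0,0,0],[0,0,0],[0,0,0],[0,0,0],[0,0,0],[0,0,0]]' --rotation '[[0.8,0,0],[0.8,0,0],[0.8,0,0],[0.8,0,0],[0.8,0,0],[0.8,0,0],[0,0,0]]'

```text
clock: 2.8
position: [0.5417, 0.0305, 0.3086]
tool_rot: [-2.332, 1.57, 0.666]
force: [0.6, 0.2, 0.1]
grip_width: 0.0558
```

```bash
python3 -c "
from h import *
plan([*AX,.237],YAW)"
```

```text
2.8 [0.5417 0.0305 0.3086] [-2.332  1.57   0.666] [0.6 0.2 0.1] [ 0.02  0.01 -0.  ] 0.0558 [ 0.05  0.32 -0.28  1.7   0.1   1.14 -1.97]
rot rows(6deg) [-2.993e+01 -1.000e-02 -1.000e-02]
rot rows(6deg) [ 0.07 -0.    0.  ]
world d mm [  1.8 -28.9 -71.6] tool units [ 2.39  0.95 -0.2 ]
[[ 0.    -0.143 -0.99 ]
 [ 0.    -0.99   0.143]
 [-1.    -0.    -0.   ]]
```

Request:
arm_command --delta_pos '[[0,0.5,-0.1],[0,0.5,-0.1],[0.4,0,0],[0.4,0,0],[0.4,0,0],[0,0,0]]' --rotation '[[0,0,0],[0,0,0],[0,0,0],[0,0,0],[0,0,0],[0,0,0]]'

```text
clock: 3.4
position: [0.5419, -0.0006, 0.2695]
tool_rot: [-0.003, 1.57, 3.007]
force: [0.4, 0.4, 0.1]
grip_width: 0.0555
```

```bash
python3 -c "
from h import *
plan([*AX,.231],YAW)
a=optics.grab_frame('side')[120:270,280:400][:,:,::-1];b=optics.grab_frame('top')[130:230,290:390][:,:,::-1]
a=cv2.resize(a,None,fx=3.33,fy=3.33,interpolation=2);b=cv2.resize(b,None,fx=4,fy=4,interpolation=2)
c=np.zeros((500,800,3),np.uint8);c[:500,:400]=a[:500,:400];c[:400,400:]=b
cv2.imwrite('pics/c1.png',cv2.convertScaleAbs(c,alpha=1.7,beta=20))"
```

```text
3.4 [ 0.5419 -0.0006  0.2695] [-3.000e-03  1.570e+00  3.007e+00] [0.4 0.4 0.1] [ 0.06 -0.01 -0.03] 0.0555 [ 0.1   0.35 -0.27  1.76  0.11  1.05 -1.91]
rot rows(6deg) [-2.982e+01  0.000e+00  1.000e-02]
rot rows(6deg) [ 0.18  0.   -0.  ]
world d mm [  1.6   2.2 -38.5] tool units [ 1.28 -0.08 -0.04]
[[-0.    -0.131 -0.991]
 [ 0.    -0.991  0.131]
 [-1.    -0.     0.   ]]
```

View pics/c1.png

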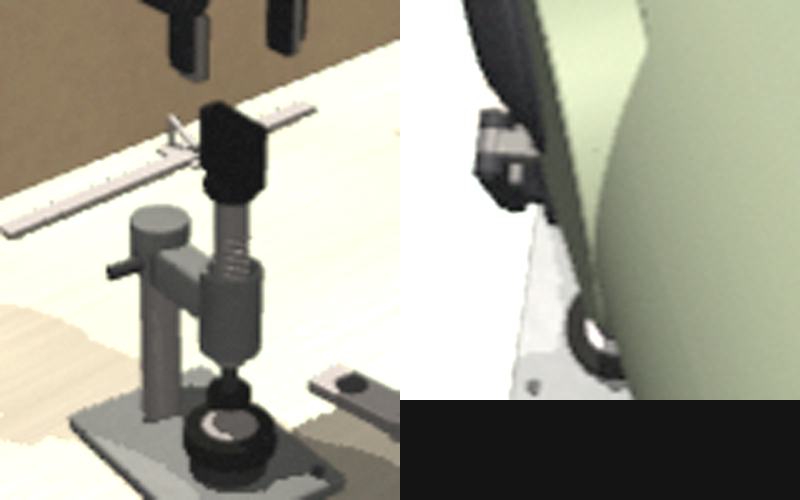

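The side view (crop) shows the fingers at (188,45) and (285,30), either side of the bar top at (233,115). The centring is good, so I'm descending.

Request:
arm_command --delta_pos '[[0.35,-0.08,-0.05],[0.35,0,0],[0.35,0,0],[0.2,0,0],[0,0,0]]' --rotation '[[0.18,0,0],[0,0,0],[0,0,0],[0,0,0],[0,0,0]]'

```text
clock: 4.0
position: [0.5449, 0.0027, 0.2306]
tool_rot: [-2.806, 1.569, 0.185]
force: [0.4, -0.4, 0.0]
grip_width: 0.0557
```

```bash
python3 -c "
from h import *
plan([*AX,.231],YAW)"
```

```text
4.0 [0.5449 0.0027 0.2306] [-2.806  1.569  0.185] [ 0.4 -0.4  0. ] [-0.02 -0.01 -0.06] 0.0557 [ 0.08  0.4  -0.26  1.8   0.12  0.96 -1.95]
rot rows(6deg) [2.999e+01 1.000e-02 3.000e-02]
rot rows(6deg) [-0.01 -0.02  0.01]
world d mm [-1.4 -1.1  0.4] tool units [-0.01  0.04  0.04]
[[ 0.002 -0.151 -0.989]
 [ 0.    -0.989  0.151]
 [-1.    -0.001 -0.002]]
```

Request:
arm_command --delta_pos '[[0,0.04,0.04],[0,0,0],[0,0,0],[0,0,0],[0,0,0],[0,0,0],[0,0,0],[0,0,0]]' --rotation '[[0,0,0],[0,0,0],[0,0,0],[0,0,0],[0,0,0],[0,0,0],[0,0,0],[0,0,0]]' --gripper 1 --grip_force 40

```text
clock: 4.8
position: [0.5435, 0.0018, 0.231]
tool_rot: [-2.717, 1.568, 0.274]
force: [0.9, 0.8, -2.7]
grip_width: 0.0146
```

```bash
python3 -c "
from h import *
plan([*AX,.231],YAW)"
```

```text
4.8 [0.5435 0.0018 0.231 ] [-2.717  1.568  0.274] [ 0.9  0.8 -2.7] [ 0.09 -0.09 -0.01] 0.0146 [ 0.09  0.39 -0.26  1.8   0.12  0.96 -1.95]
rot rows(6deg) [2.999e+01 2.000e-02 4.000e-02]
rot rows(6deg) [-0.01 -0.02  0.01]
world d mm [-0.  -0.2 -0. ] tool units [ 0.    0.01 -0.  ]
[[ 0.003 -0.15  -0.989]
 [ 0.001 -0.989  0.15 ]
 [-1.    -0.001 -0.002]]
```

Request:
arm_command --delta_pos '[[0,0,0],[0,0,0],[0,0,0],[0,0,0],[0,0,0],[0,0,0]]' --rotation '[[-0.5,0,0],[-0.7,0,0],[-0.7,0,0],[-0.7,0,0],[-0.7,0,0],[0,0,0]]' --grip_force 60

```text
clock: 5.4
position: [0.5435, 0.0022, 0.2311]
tool_rot: [-2.956, 1.568, 0.393]
force: [-0.5, 1.1, -3.0]
grip_width: 0.0139
```

```bash
python3 -c "
from h import *
plan([*AX,.231],YAW+1.38)"
```

```text
5.4 [0.5435 0.0022 0.2311] [-2.956  1.568  0.393] [-0.5  1.1 -3. ] [ 0.17 -0.05  0.07] 0.0139 [ 0.14  0.4  -0.34  1.8   0.16  0.97 -1.62]
rot rows(6deg) [ 2.024e+01 -1.000e-02  3.000e-02]
rot rows(6deg) [-9.76 -0.03 -0.01]
world d mm [-0.  -0.6 -0.1] tool units [0.   0.02 0.01]
[[ 0.003  0.206 -0.979]
 [ 0.001 -0.979 -0.206]
 [-1.    -0.001 -0.003]]
```

Request:
arm_command --delta_pos '[[0,0,0],[0,0,0],[0,0,0],[0,0,0],[0,0,0],[0,0,0],[0,0,0],[0,0,0],[0,0,0],[0,0,0]]' --rotation '[[-0.7,0,0],[-0.9,0,0],[-0.9,0,0],[-0.9,0,0],[-0.9,0,0],[-0.9,0,0],[-0.9,0,0],[-0.9,0,0],[-0.9,0,0],[0,0,0]]'

```text
clock: 6.4
position: [0.543, 0.003, 0.2311]
tool_rot: [3.033, 1.568, 0.935]
force: [-1.4, 2.0, -3.0]
grip_width: 0.014
```

```bash
python3 -c "
from h import *
plan([*AX,.231],YAW+1.38)"
```

```text
6.4 [0.543  0.003  0.2311] [3.033 1.568 0.935] [-1.4  2.  -3. ] [0.3  0.08 0.09] 0.014 [ 0.28  0.42 -0.53  1.79  0.25  0.99 -0.87]
rot rows(6deg) [ 2.821e+01 -1.000e-02  3.000e-02]
rot rows(6deg) [-1.79 -0.02 -0.  ]
world d mm [ 0.5 -1.4 -0.1] tool units [0.   0.04 0.03]
[[ 0.001  0.864 -0.504]
 [ 0.002 -0.504 -0.864]
 [-1.     0.    -0.002]]
```

Request:
arm_command --delta_pos '[[0,0.02,0.02],[0,0.02,0.01],[0,0,0]]' --rotation '[[-0.7,0,0],[-0.7,0,0],[0,0,0]]'

```text
clock: 6.7
position: [0.5431, 0.0028, 0.231]
tool_rot: [-2.854, 1.567, 1.468]
force: [-1.3, 3.5, -1.3]
grip_width: 0.0144
```

Request:
arm_command --delta_pos '[[0.05,0,0],[0.1,0,0],[0.1,0,0],[0.1,0,0],[0.1,0,0],[0,0,0]]' --rotation '[[0,0,0],[0,0,0],[0,0,0],[0,0,0],[0,0,0],[0,0,0]]'

```text
clock: 7.3
position: [0.543, 0.0029, 0.2165]
tool_rot: [-2.891, 1.568, 1.419]
force: [-1.2, 1.4, -3.7]
grip_width: 0.0142
```

```bash
python3 -c "
from h import *
plan([*AX,.231],YAW+1.38)"
```

```text
7.3 [0.543  0.0029 0.2165] [-2.891  1.568  1.419] [-1.2  1.4 -3.7] [0.48 0.22 0.04] 0.0142 [ 0.3   0.44 -0.55  1.81  0.27  0.97 -0.77]
rot rows(6deg) [2.941e+01 1.000e-02 4.000e-02]
rot rows(6deg) [-0.59 -0.03  0.01]
world d mm [ 0.5 -1.3 14.5] tool units [-0.48  0.03  0.03]
[[ 0.     0.92  -0.391]
 [ 0.003 -0.391 -0.92 ]
 [-1.    -0.001 -0.003]]
```

Request:
arm_command --delta_pos '[[0.05,0,0],[0.05,0,0],[0.05,0,0]]' --rotation '[[0,0,0],[0,0,0],[0,0,0]]'

```text
clock: 7.6
position: [0.5432, 0.0029, 0.2118]
tool_rot: [-2.981, 1.568, 1.329]
force: [-1.6, 2.1, 1.4]
grip_width: 0.0145
```

Request:
arm_command --delta_pos '[[0.05,0,0],[0.05,0,0]]' --rotation '[[0,0,0],[0,0,0]]'

```text
clock: 7.8
position: [0.5433, 0.003, 0.2088]
tool_rot: [-3.095, 1.568, 1.215]
force: [-3.5, 1.9, 5.3]
grip_width: 0.014
```

Request:
arm_command --delta_pos '[[0.05,0,0],[0.05,0,0]]' --rotation '[[0,0,0],[0,0,0]]'

```text
clock: 8.0
position: [0.5435, 0.003, 0.2061]
tool_rot: [3.012, 1.567, 1.038]
force: [-4.7, 2.1, 8.2]
grip_width: 0.0145
```

Request:
arm_command --delta_pos '[[0.04,0,0],[0.02,0,0]]' --rotation '[[0,0,0],[0,0,0]]'

```text
clock: 8.2
position: [0.5436, 0.003, 0.2049]
tool_rot: [2.812, 1.567, 0.839]
force: [-5.2, 1.9, 10.7]
grip_width: 0.014
```

```bash
python3 -c "
from h import *
plan([*AX,.2042],YAW)"
```

```text
8.2 [0.5436 0.003  0.2049] [2.812 1.567 0.839] [-5.2  1.9 10.7] [0.38 1.13 0.04] 0.014 [ 0.29  0.46 -0.54  1.82  0.28  0.94 -0.78]
rot rows(6deg) [-1.742e+01 -1.000e-02 -4.000e-02]
rot rows(6deg) [ 1.258e+01 -3.000e-02  1.000e-02]
world d mm [-0.1 -1.4 -0.7] tool units [0.02 0.01 0.04]
[[ 0.002  0.92  -0.392]
 [ 0.003 -0.392 -0.92 ]
 [-1.     0.001 -0.003]]
```

Request:
arm_command --delta_pos '[[0.01,0,0],[0,0,0],[0,0,0]]' --rotation '[[0.6,0,0],[0.7,0,0],[0.7,0,0]]'

```text
clock: 8.5
position: [0.5436, 0.0029, 0.2051]
tool_rot: [2.935, 1.567, 0.745]
force: [-2.7, 2.5, 4.6]
grip_width: 0.0139
```

Request:
arm_command --delta_pos '[[0,0,0],[0,0,0]]' --rotation '[[0.7,0,0],[0.7,0,0]]'

```text
clock: 8.7
position: [0.5436, 0.0027, 0.2053]
tool_rot: [2.976, 1.567, 0.634]
force: [-2.2, 2.1, 2.6]
grip_width: 0.0141
```

```bash
python3 -c "
from h import *
plan([*AX,.2046],YAW)"
```

```text
8.7 [0.5436 0.0027 0.2053] [2.976 1.567 0.634] [-2.2  2.1  2.6] [0.42 0.49 0.08] 0.0141 [ 0.23  0.44 -0.46  1.82  0.24  0.93 -1.1 ]
rot rows(6deg) [-2.093e+01 -1.000e-02 -4.000e-02]
rot rows(6deg) [ 9.07 -0.03  0.01]
world d mm [-0.1 -1.1 -0.7] tool units [0.02 0.02 0.03]
[[ 0.003  0.717 -0.697]
 [ 0.002 -0.697 -0.717]
 [-1.     0.001 -0.004]]
```

Request:
arm_command --delta_pos '[[0,0,0],[0,0,0],[0,0,0],[0,0,0],[0,0,0],[0,0,0]]' --rotation '[[0.8,0,0],[0.8,0,0],[0.8,0,0],[0.8,0,0],[0.8,0,0],[0,0,0]]'

```text
clock: 9.3
position: [0.5439, 0.0022, 0.2052]
tool_rot: [3.085, 1.567, 0.305]
force: [-2.3, 0.4, 2.2]
grip_width: 0.014
```

```bash
python3 -c "
from h import *
plan([*AX,.2046],YAW)"
```

```text
9.3 [0.5439 0.0022 0.2052] [3.085 1.567 0.305] [-2.3  0.4  2.2] [ 0.34  0.48 -0.04] 0.014 [ 0.15  0.43 -0.35  1.83  0.18  0.91 -1.49]
rot rows(6deg) [-2.512e+01 -1.000e-02 -5.000e-02]
rot rows(6deg) [ 4.88 -0.04  0.01]
world d mm [-0.4 -0.6 -0.6] tool units [0.02 0.02 0.02]
[[ 0.004  0.354 -0.935]
 [ 0.001 -0.935 -0.354]
 [-1.     0.    -0.004]]
```

Request:
arm_command --delta_pos '[[0,0,0],[0,0,0],[0,0,0],[0,0,0],[0,0,0],[0,0,0],[0,0,0],[0,0,0]]' --rotation '[[0.8,0,0],[0.8,0,0],[0.8,0,0],[0.8,0,0],[0.8,0,0],[0.5,0,0],[0.3,0,0],[0,0,0]]'

```text
clock: 10.1
position: [0.544, 0.0017, 0.2052]
tool_rot: [-2.99, 1.567, 0.012]
force: [-2.5, 0.0, 3.4]
grip_width: 0.0143
```

```bash
python3 -c "
from h import *
plan([*AX,.2046],YAW)"
```

```text
10.1 [0.544  0.0017 0.2052] [-2.99   1.567  0.012] [-2.5  0.   3.4] [ 0.31  0.54 -0.05] 0.0143 [ 0.07  0.42 -0.24  1.83  0.12  0.9  -1.94]
rot rows(6deg) [-2.99e+01 -1.00e-02 -6.00e-02]
rot rows(6deg) [ 0.1  -0.04  0.01]
world d mm [-0.5 -0.1 -0.6] tool units [0.02 0.   0.02]
[[ 0.004 -0.139 -0.99 ]
 [ 0.    -0.99   0.139]
 [-1.    -0.001 -0.004]]
```

Request:
arm_command --delta_pos '[[0,0,0],[0,0,0],[0,0,0],[0,0,0],[0,0,0]]' --rotation '[[0.15,0,0],[0,0,0],[0,0,0],[0,0,0],[0,0,0]]'

```text
clock: 10.6
position: [0.544, 0.0016, 0.2052]
tool_rot: [-2.942, 1.567, 0.048]
force: [-2.0, 1.6, 2.2]
grip_width: 0.0138
```

Request:
arm_command --delta_pos '[[0,0,0],[0,0,0],[0,0,0],[0,0,0],[0,0,0],[0,0,0]]' --rotation '[[0,0,0],[0,0,0],[0,0,0],[0,0,0],[0,0,0],[0,0,0]]' --gripper -0.3

```text
clock: 11.2
position: [0.5445, 0.0008, 0.205]
tool_rot: [-3.113, 1.566, -0.123]
force: [0.3, 1.0, 0.4]
grip_width: 0.0557
```

```bash
python3 -c "
from h import *
plan([*AX,.2046],YAW)"
```

```text
11.2 [0.5445 0.0008 0.205 ] [-3.113  1.566 -0.123] [0.3 1.  0.4] [ 0.    0.03 -0.02] 0.0557 [ 0.07  0.42 -0.23  1.83  0.12  0.9  -1.95]
rot rows(6deg) [29.99  0.    0.07]
rot rows(6deg) [-0.01 -0.05  0.  ]
world d mm [-1.   0.8 -0.4] tool units [ 0.01 -0.02  0.04]
[[ 0.005 -0.151 -0.989]
 [-0.001 -0.989  0.151]
 [-1.    -0.    -0.005]]
```

Released. Now retreating straight up, then back out of the cameras' way for a check.

Request:
arm_command --delta_pos '[[-0.5,0,0],[-0.9,0,0],[-0.9,0,0],[-0.7,0,0],[-0.2,0.9,0],[0,0.9,0],[0,0.9,0],[0,0.9,0],[0,0.9,0],[0,0.9,0]]' --rotation '[[0,0,0],[0,0,0],[0,0,0],[0,0,0],[0,0,0],[0,0,0],[0,0,0],[0,0,0],[0,0,0],[0,0,0]]'

```text
clock: 12.2
position: [0.5195, -0.1609, 0.3054]
tool_rot: [-2.956, 1.565, 0.042]
force: [-0.1, 0.4, 0.2]
grip_width: 0.0554
```

Request:
arm_command --delta_pos '[[0,0.9,0],[0,0.9,0],[0,0.5,0],[0,0,0]]' --rotation '[[0,0,0],[0,0,0],[0,0,0],[0,0,0]]'

```text
clock: 12.6
position: [0.5077, -0.2358, 0.3053]
tool_rot: [3.091, 1.565, -0.199]
force: [0.1, 0.9, -1.1]
grip_width: 0.0553
```

```bash
python3 -c "
from h import *
st()
S=optics.grab_frame('side')[:,:,::-1];T=optics.grab_frame('top')[:,:,::-1]
cv2.imwrite('pics/side1.png',S);cv2.imwrite('pics/top1.png',T)
for pl in(.027,.030,.033,.036):
  c=np.array([[.023,.008],[.023,-.008],[-.023,-.008],[-.023,.008]]);q=np.c_[c@R.from_euler('z',YAW).as_matrix()[:2,:2].T+AX,np.full(4,.255-pl)]
  print(pl,((proj('side',q)-[290,140])*4).round().tolist(),((proj('top',q)-[300,145])*4.4+[404,0]).round().tolist())
a=S[140:290,290:390];b=T[145:245,300:390]
a=cv2.resize(a,None,fx=4,fy=4,interpolation=cv2.INTER_CUBIC);b=cv2.resize(b,None,fx=4.4,fy=4.4,interpolation=cv2.INTER_CUBIC)
c=np.zeros((600,800,3),np.uint8);c[:,:400]=a;c[:440,404:800]=b
cv2.imwrite('pics/c2.png',cv2.convertScaleAbs(c,alpha=1.6,beta=15))
for n,A,B in(('side',cv2.imread('pics/side0.png'),S),('top',cv2.imread('pics/top0.png'),T)):
  print(n,'lamp/slide/cart diffs',[float(np.median(np.abs(A[y-9:y+9,x-14:x+14].astype(int)-B[y-9:y+9,x-14:x+14]))) for x,y in ([(290,290),(393,240),(387,303)] if n=='side' else [(274,215),(400,215),(328,274)])])
"
```

```text
12.6 [ 0.5077 -0.2358  0.3053] [ 3.091  1.565 -0.199] [ 0.1  0.9 -1.1] [ 0.03 -0.03 -0.  ] 0.0553 [ 0.43  0.34 -0.14  1.67  0.05  1.13 -1.44]
0.027 [[196.0, 90.0], [224.0, 82.0], [283.0, 117.0], [255.0, 126.0]] [[601.0, 154.0], [639.0, 159.0], [626.0, 267.0], [587.0, 262.0]]
0.03 [[196.0, 96.0], [224.0, 88.0], [283.0, 123.0], [255.0, 132.0]] [[601.0, 156.0], [639.0, 160.0], [626.0, 269.0], [587.0, 264.0]]
0.033 [[196.0, 102.0], [224.0, 93.0], [282.0, 129.0], [254.0, 138.0]] [[600.0, 157.0], [639.0, 162.0], [626.0, 270.0], [587.0, 265.0]]
0.036 [[196.0, 107.0], [224.0, 99.0], [282.0, 134.0], [254.0, 143.0]] [[600.0, 159.0], [638.0, 164.0], [625.0, 271.0], [587.0, 267.0]]
side lamp/slide/cart diffs [2.0, 15.0, 3.0]
top lamp/slide/cart diffs [7.0, 7.0, 8.0]
```

View pics/c2.png

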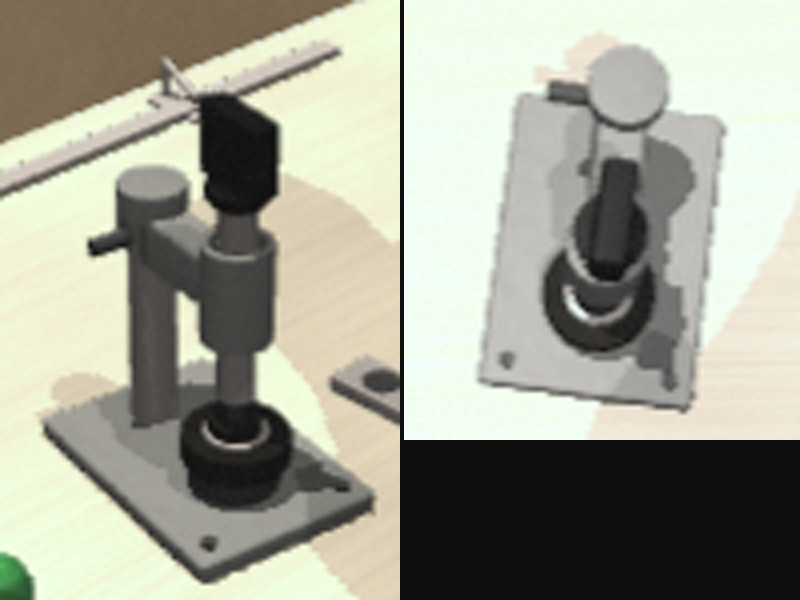

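The foot is on the wheel at (237,425). The bar is in line with the arm, its top down from row 41 to about 94 (roughly 27 mm), and it held after release. The lamp and coin slide look undisturbed.

```bash
python3 -c "
from h import *
st(); print(bot.job_done())"
```

```text
12.7 [ 0.5083 -0.2335  0.3054] [-3.05   1.565 -0.055] [0.5 0.1 0.4] [-0.03 -0.04  0.03] 0.0556 [ 0.43  0.34 -0.14  1.67  0.05  1.13 -1.44]
the job is handed in; nothing more can be done
None
```

The hold-down is clamped on the wheel and locked, and the job was handed in at 12.7 s of the 64 s allowed. No verdict was reported.

**What I did**
- I gripped the bar and twisted it about 1.32 rad anticlockwise to unlock it.
- I slid the spindle down. The foot touched the wheel after about 18.5 mm.
- I pressed until the wrist read 10.7 N, which is about 9–10 N on the foot after friction and weight.
- I twisted the bar back in line with the arm, let go and moved clear. The highest wrist force seen was about 12 N.

**Last checks**
- **Foot pressure:** the tool's height at lock gives a spring compression of about 7.3 mm, or roughly 9 N. The picture after release suggests slightly more, about 8.5 mm or 10 N. The two agree within measurement error, and the spindle did not spring back.
- **Bar angle:** at release the gripper was within about 0.01 rad of its original locked heading, and the picture shows the bar in line with the arm.
- **Bystanders:** the visible parts of the lamp and coin slide look unmoved in the last view. The cartridge was outside that view. Before-and-after differences around all three were small except one (15 grey levels at the coin slide, side view). I put that down to the arm's shadow, which now falls near there, but did not check further.

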